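# Build the test-sieve column on the shaker

## Task

Build the sieve column on the shaker: set the fine sieve in the receiving pan, then the middle sieve on it, then the coarse sieve, and last put the lid on top. Move them one at a time, keep each upright, and see that each sits fully home and level in the one below. Do not push the timer, the reagent bottle or the swab pot about.

Things in the scene. Friction and masses are not known exactly. Their poses are not given: they have to be found in the camera images.
- pan_mouth (a point): Centre of the mouth of the steel receiving pan, level with its rim, 68 mm above the table. The pan is a round open cup, 58 mm across outside, bore 52 mm, 36 mm tall, fixed in the middle of a low white square shaker base (130 x 130 x 32 mm), which does not move. z is up.
- fine_sieve_mid (a point): Centre of the fine sieve's frame. Round plain steel sieve, the shortest, finest mesh (looks an even pale sheet), 20 mm below the open top. Frame a straight tube 58 mm across, bore 52, 40 mm tall. Under it a tapered 8 mm foot (47 to 39 mm across) centres in the bore below; home, the frame rests on the rim below. Stands on its foot, 48 mm in all. Point: on the axis, 20 mm below the rim, 28 mm above the foot's end. z up.
- middle_sieve_mid (a point): Centre of the middle sieve's frame. Round plain steel sieve, middle height, medium mesh (8.5 mm pitch), 20 mm below the open top. Frame a straight tube 58 mm across, bore 52, 52 mm tall. Under it a tapered 8 mm foot (47 to 39 mm across) centres in the bore below; home, the frame rests on the rim below. Stands on its foot, 60 mm in all. Point: on the axis, 26 mm below the rim, 34 mm above the foot's end. z up.
- coarse_sieve_mid (a point): Centre of the coarse sieve's frame. Round plain steel sieve, the tallest, coarse grid (16.5 mm pitch), 20 mm below the open top. Frame a straight tube 58 mm across, bore 52, 64 mm tall. Under it a tapered 8 mm foot (47 to 39 mm across) centres in the bore below; home, the frame rests on the rim below. Stands on its foot, 72 mm in all. Point: on the axis, 32 mm below the rim, 40 mm above the foot's end. z up.
- lid_grip (a point): Grip point on the sieve lid's knob. Steel disc 58 mm across, 8 mm thick, with an upright black round knob 18 mm across, 38 mm tall. Under it a tapered 8 mm foot (47 to 39 mm across) centres in the bore below; home, the disc rests on the rim below. 54 mm tall in all. Point: on the axis, 16 mm below the knob's top, 22 mm above the disc's top, 38 mm above the foot's end. z up.
- timer: Bystander: flat square countdown timer, 62 x 62 x 20 mm, loose on the table behind the work. Origin at the centre of its underside.
- reagent_bottle: Bystander: white flat-sided reagent bottle, 57 x 94 x 170 mm, loose, standing behind the work. Origin at the centre of its underside.
- swab_pot: Bystander: round steel pot with a knobbed lid, 70 mm across, 97 mm tall, loose, standing behind the work. Origin at the centre of its underside.

How it is judged:
By the outcome, as a careful person would: the job done as asked, in the order asked, and still so for the second after the job is handed in, with the robot touching nothing.
It also fails if it takes over 96 s, if anything falls off the work surface, if the arm or the gripper's body presses on something with over 40 N, if the wrist force passes 120 N, or if a joint passes its speed limit or range.

## Robot

A 7-joint arm with a two-finger parallel gripper is mounted at the origin on a cart in front of the work surface, level with it; the furniture and walls round the work are solid. World frame = base frame: x ahead of the robot, y to its left, z up, the work surface at z = 0. Lengths are in m, angles in rad, forces in N, time in s.
With the tool pointing down it reaches from about 0.425 to 0.95 m from the base axis. Payload 4.7 kg.
Tool frame: the origin (TCP) lies between the finger pads; the fingertips stand 25 mm ahead of it and the grasp point (between the pads) lies 6 mm ahead of it; z points along the fingers, y is the line along which they close (so a half turn about z gives the same grasp; the last joint's range is limited). The gripper opens to 85 mm and grips with 20 to 120 N. Pads are 22 mm wide; open, the fingers measure 114 mm over their backs; the gripper's body (76 mm by 85 mm) begins 54 mm behind the grasp point. The pads swing forward as they close: fully open they stand 13 mm farther back than shut.
Start: joints at [-1.138, 0.469, -0.049, 1.532, 0.024, 1.141, -0.082], TCP at [0.301, 0.604, 0.256] pointing down, gripper open.
Joint ranges: [-2.59, 2.59], [-0.33, 1.99], [-1.39, 1.29], [0.1, 2.45], [-1.04, 4.18], [0.21, 1.99], [-2.66, 2.66]. Speed limits (rad/s): [2.57, 2.57, 3.14, 3.14, 3.14, 3.14, 3.14].

## Interface

Orientations are given as a 3x3 rotation matrix whose columns are the frame's x, y, z axes.
In Python, from rig import * gives the robot as it stands. Calls block until the motion is done:
- movep(position, orientation): joint-space move of the TCP to a pose.
- move_l(position, attitude=None, feed=0.15, until_force=None): straight line of the TCP; attitude=None keeps the orientation; feed is the mean speed in m/s. With until_force (N) it stops when the force on the tool has changed by that much, and returns True; else False.
- move_joints(angles): joint-space move.
- command_gripper(opening, newtons=None): finger opening in m; newtons is the grip in N (None keeps the last); returns when the fingers have stopped.
- sleep(seconds).
- inverse_kinematics(position, orientation): joint angles nearest the present ones, or None.
- sense(): the state.
- camera(name): name is "scene" or "top" or "wrist"; returns (picture, depth): 420x560x3 uint8, red, green, blue; 420x560 float32, m along the optical axis (not along the pixel's ray), 0 where there is no reading.
- camera_params(name): a dict with "K" (3x3 intrinsics, pixels), "position" and "rotation" of the camera in the world; the wrist camera has in their place "tool_from_camera" (4x4, takes a point from camera to tool coordinates, whose origin is the TCP and whose axes are the flange's). Camera axes: x right, y down, z forward; pixel columns grow to the right and rows downward; lengths in m; the calibration is good to about 2 mm. The wrist camera is an equidistant fisheye: a pixel r from the principal point sees the ray r / f radians off the axis. A picture is of the moment at which its call begins: read the wrist's pose just before it. camera_params takes no time and is no camera call.
A pose or a line that the arm cannot do raises Unreachable and nothing moves.
- finish_job(): hands the job in; it is judged then, once.
The state is a dict: "time_s": time; "joint_pos": joint angles; "qd": joint speeds; "joint_efforts": joint torques, N m; "position": TCP position; "tcp_rot": TCP orientation; "wrist_force": force on the tool from outside, world axes, zero at the start; "ft_torque": the same for the moment, N m; "finger_gap": finger opening in m; "gripper_force": force on a finger pad.
Only numpy, scipy, OpenCV 4.12 (cv2) and the standard library are available. Lean on these libraries where they do the work, as an engineer would, in place of code of your own. Each camera call takes 0.05 s, during which the arm holds its last target. There are 200 camera calls.

## Working session

There is one attempt and no reset: what is moved stays moved. The work goes in short steps, each a Python script; the robot and the scene stay as the last script left them, time stands still between calls to the robot, and variables do not carry over. Pictures are saved under pics/ and viewed, at most 14 in all, crops included, and the job is handed in when it is done.

```bash
mkdir -p pics; ls; python3 - <<'E'
from rig import *
import cv2,numpy as np
for n in("scene","top"):
    p,d=camera(n); np.savez("pics/%s0.npz"%n,p=p,d=d); cv2.imwrite("pics/%s0.png"%n,p[:,:,::-1])
    c=camera_params(n); print(n,c["K"],c["position"],c["rotation"],(d>0).mean())
print(camera_params("wrist")); s=sense(); print(s["time_s"],s["tcp_rot"],s["wrist_force"])
E
```

```text
pics
scene [[474.36132127   0.         281.56226354]
 [  0.         474.36132127 219.25108864]
 [  0.           0.           1.        ]] [ 0.17178693 -0.85094853  0.75888946] [[ 0.89058003 -0.26397875  0.37038147]
 [-0.45478138 -0.52831555  0.71697739]
 [ 0.0064115  -0.80696834 -0.5905599 ]] 0.9960416666666667
top [[450.8966654    0.         275.41333433]
 [  0.         450.8966654  207.7076458 ]
 [  0.           0.           1.        ]] [0.47395151 0.01493861 1.14699563] [[-4.37078473e-03 -9.93391388e-01  1.14692838e-01]
 [-9.99990190e-01  4.42429602e-03  2.12007271e-04]
 [-7.18041265e-04 -1.14690787e-01 -9.93400980e-01]] 0.9961394557823129
{'K': array([[325.1922621 ,   0.        , 275.48106231],
       [  0.        , 325.1922621 , 208.11645825],
       [  0.        ,   0.        ,   1.        ]]), 'tool_from_camera': array([[-8.37202458e-04, -9.60409785e-01, -2.78589920e-01,
         7.08763430e-02],
       [ 9.99999623e-01, -8.68480549e-04, -1.11451453e-05,
         5.86650588e-04],
       [-2.31246020e-04, -2.78589824e-01,  9.60410150e-01,
        -1.16362927e-01],
       [ 0.00000000e+00,  0.00000000e+00,  0.00000000e+00,
         1.00000000e+00]])}
0.1 [[-8.95281287e-01  4.45500733e-01 -7.16450510e-04]
 [ 4.45501305e-01  8.95279890e-01 -1.58334987e-03]
 [-6.39597954e-05 -1.73672315e-03 -9.99998490e-01]] [0.40206966 0.48222239 0.46353765]
```

View pics/top0.png

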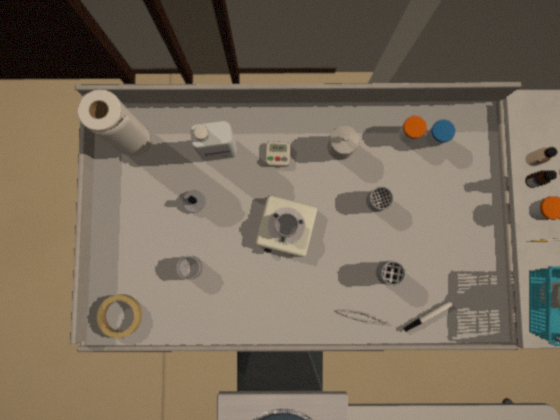

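View pics/scene0.png

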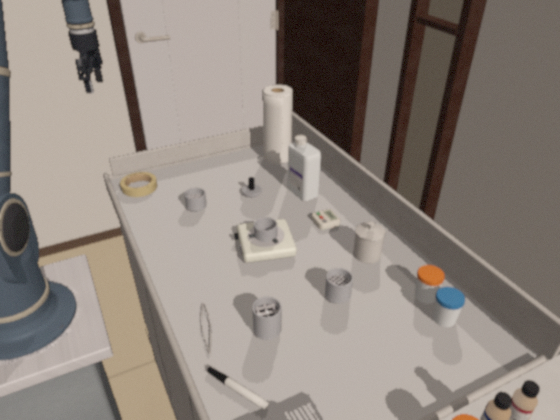

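The top view shows the pan at (287,226), the fine sieve at (190,268), the lid at (193,202), the middle sieve at (380,199) and the coarse sieve at (392,272). The bystanders are the timer at (278,153), the bottle at (213,140) and the pot at (344,143). The scene view agrees. Next I'll get first positions from depth.

```bash
cat > h.py <<'E'
import numpy as np, cv2
from scipy.optimize import least_squares
from rig import *
def cloud(name, d, T=None):
    c=camera_params(name); K=c["K"]; v,u=np.mgrid[:d.shape[0],:d.shape[1]]
    a=(u-K[0,2])/K[0,0]; b=(v-K[1,2])/K[1,1]
    if name=="wrist":
        r=np.hypot(a,b)+1e-9; t=np.tan(np.minimum(r,1.4))/r; a=a*t; b=b*t
    P=np.stack([a*d,b*d,d],-1)
    if name=="wrist":
        p,R=T; M=c["tool_from_camera"]; P=P@M[:3,:3].T+M[:3,3]; W=P@R.T+p
    else: W=P@c["rotation"].T+c["position"]
    W[d<=0]=np.nan
    return W
def circle(xy, r=0.029):
    """centre of a rim (outline points of known radius) robustly"""
    h=cv2.convexHull((xy*1e4).astype(np.float32)).reshape(-1,2)/1e4
    f=least_squares(lambda c:np.hypot(*(h-c).T)-r, h.mean(0), loss="soft_l1", f_scale=.001)
    return f.x, np.hypot(*(h-f.x).T)
def pts(W, c, R, z0, z1):
    m=(np.hypot(W[...,0]-c[0],W[...,1]-c[1])<R)&(W[...,2]>z0)&(W[...,2]<z1)
    return W[m]
def wrist(name=None):
    s=sense(); p,d=camera("wrist")
    if name: cv2.imwrite("pics/%s.png"%name,p[:,:,::-1])
    return p,d,cloud("wrist",d,(s["position"],s["tcp_rot"]))
def down(yaw):
    """tool pointing down, y (closing) axis at angle yaw"""
    y=np.array([np.cos(yaw),np.sin(yaw),0]); z=np.array([0,0,-1.]); return np.stack([np.cross(y,z),y,z],1)
E
python3 - <<'E'
from h import *
d=np.load("pics/top0.npz")["d"]; W=cloud("top",d); 
for n,(u,v) in dict(fine=(190,268),lid=(193,202),mid=(380,199),coarse=(392,272),pan=(287,226),timer=(278,153),bottle=(213,140),pot=(344,143)).items():
    c=np.nanmedian(W[v-6:v+7,u-6:u+7],axis=(0,1))[:2]
    q=pts(W,c,.055 if n!="bottle" else .08,.012 if n=="lid" else .038,.3); zt=np.percentile(q[:,2],98)
    top=q if n=="lid" else q[q[:,2]>zt-.006]
    print(n,c.round(3),"z",np.percentile(q[:,2],[5,50,98]).round(3),len(top),circle(top[:,:2])[0].round(4),top[:,:2].min(0).round(3),top[:,:2].max(0).round(3))
t=W[180:225,180:225,2]; print("table",np.nanmedian(W[300:330,200:300,2]))
E
```

```text
fine [0.455 0.226] z [0.039 0.047 0.053] 70 [0.4576 0.2266] [0.431 0.198] [0.484 0.254]
lid [0.618 0.219] z [0.013 0.017 0.055] 395 [0.6241 0.2218] [0.596 0.193] [0.651 0.249]
mid [ 0.622 -0.243] z [0.039 0.044 0.063] 94 [ 0.6237 -0.2428] [ 0.595 -0.272] [ 0.652 -0.215]
coarse [ 0.444 -0.264] z [0.049 0.056 0.075] 100 [ 0.4426 -0.2619] [ 0.416 -0.291] [ 0.47  -0.233]
pan [ 0.557 -0.013] z [0.038 0.041 0.072] 82 [ 0.5589 -0.0115] [ 0.53  -0.039] [0.586 0.016]Traceback (most recent call last):
  File "<stdin>", line 5, in <module>
    return _quantile_unchecked(
        a, q, axis, out, overwrite_input, method, keepdims, weights)
    return _ureduce(a,
                    func=_quantile_ureduce_func,
    ...<5 lines>...
                    overwrite_input=overwrite_input,
                    method=method)
    r = func(a, **kwargs)
    result = _quantile(arr,
                       quantiles=q,
    ...<2 lines>...
                       out=out,
                       weights=wgt)
    slices_having_nans = np.isnan(arr[-1, ...])
                                  ~~~^^^^^^^^^
IndexError: index -1 is out of bounds for axis 0 with size 0
```

```bash
python3 - <<'E'
from h import *
R=down(0)
for n,c,zr in (("pan",[.559,-.0115],.068),("fine",[.4576,.2266],.048)):
    movep([c[0],c[1],zr+.15],R); s=sense(); print(n,s["time_s"],s["position"],s["joint_pos"].round(2) if hasattr(s["joint_pos"],"round") else s["joint_pos"])
    p,d,W=wrist("w_"+n); np.savez("pics/w_%s.npz"%n,W=W)
    q=pts(W,c,.05,zr-.008,zr+.012); zt=np.median(q[q[:,2]>zr-.004][:,2]); cc,r=circle(q[:,:2])
    print(len(q),zt.round(4),cc.round(4),np.percentile(r,[0,25,50,75,100]).round(4), q[:,:2].min(0),q[:,:2].max(0))
E
```

```text
pan 2.4833 [ 0.55923405 -0.01000468  0.21790556] [-0.45  0.34  0.5   1.88 -0.2   0.97  0.14]
898 0.0665 [ 0.5599 -0.0114] [0.0283 0.0287 0.0287 0.0289 0.0291] [ 0.53134972 -0.03995372] [0.58835932 0.01737837]
fine 3.55 [0.45855703 0.22540155 0.19827701] [-0.9   0.28  0.43  2.   -0.15  0.89 -0.39]
890 0.0466 [0.4582 0.2272] [0.0285 0.0287 0.0288 0.0289 0.0291] [0.42933108 0.19851296] [0.48679331 0.25606519]
```

View pics/w_pan.png

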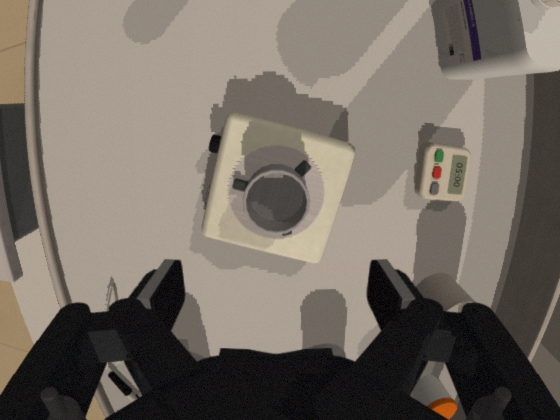

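The wrist view shows the pan at (277,197) with three low clamps on its base, and nothing stands in the way of the fingers above the rim. Now I'll pick and place the fine sieve.

```bash
cat >> h.py <<'E'
def goto(p,feed=.15,tol=.0007):
    """straight line, then one correction of the standing error"""
    p=np.array(p,float); move_l(p,feed=feed); sleep(.15); e=p-sense()["position"]
    if np.abs(e).max()>tol: move_l(p+e,feed=.05); sleep(.15)
    return sense()
def pick(c,grip_z,open_=.085,N=50,lift=.12):
    goto([c[0],c[1],grip_z+.07]); s=goto([c[0],c[1],grip_z],.1); f0=np.array(s["wrist_force"])
    command_gripper(.0 if open_<.06 else .05,N); sleep(.1); g=sense()
    off=np.array([0,c[1]-g["position"][1]])      # closing along x centres the part in x
    print("grip gap",g["finger_gap"],"F",g["gripper_force"],"z",g["position"][2],"off",off.round(4))
    foot=g["position"][2]
    move_l(g["position"]+[0,0,lift],feed=.15); sleep(.1); s=sense()
    print("lifted gap",s["finger_gap"],"F",s["gripper_force"],"dW",(np.array(s["wrist_force"])-f0).round(1),"t",s["time_s"])
    return off,foot
def place(c,off,foot,rim,high):
    """foot: TCP height over the foot's end; rim: height of the rim below"""
    home=rim-.008+foot; x,y=c[0]-off[0],c[1]-off[1]
    p=sense()["position"]; move_l([p[0],p[1],home+high],feed=.2)
    R=sense()["tcp_rot"]; move_l([x,y,home+high],feed=.25)
    goto([x,y,home+.014]); s=sense(); print("pre",(s["position"]-[x,y,home]).round(4))
    hit=move_l([x,y,home-.006],feed=.02,until_force=8); s=sense()
    print("hit",hit,"z-home",round(s["position"][2]-home,4),"xy",(s["position"][:2]-[x,y]).round(4),"W",np.round(s["wrist_force"],1),"tq",np.round(s["ft_torque"],2),"t",s["time_s"])
def check(c,rim,name=None):
    p,d,W=wrist(name); q=pts(W,c,.045,rim-.008,rim+.012); cc,r=circle(q[:,:2])
    t=pts(W,cc,.0285,rim-.005,rim+.01); t=t[np.hypot(*(t[:,:2]-cc).T)>.026]
    A=np.c_[t[:,:2]-cc,np.ones(len(t))]; k=np.linalg.lstsq(A,t[:,2],rcond=None)[0]
    print("rim",cc.round(4),"z",k[2].round(4),"tilt deg",np.degrees(k[:2]).round(2),"r",np.median(r).round(4),len(q)); return cc
E
python3 - <<'E'
from h import *
off,foot=pick([.4582,.2272],.034)
place([.5599,-.0114],off,.034+foot-.034,.068,.06)
wrist("w_place1")
E
```

```text
grip gap 0.056462169924282345 F 52.852700371295214 z 0.03467151356671786 off [ 0.     -0.0002]
lifted gap 0.05669630998383 F 53.24305722489953 dW [ 0.2 -0.1 -0.7] t 7.4583
pre [-0.0008 -0.0002  0.013 ]
hit True z-home 0.0 xy [-0.0003 -0.0001] W [-1.4  0.1  4.5] tq [-0.01  0.05 -0.  ] t 10.5583
```

View pics/w_place1.png

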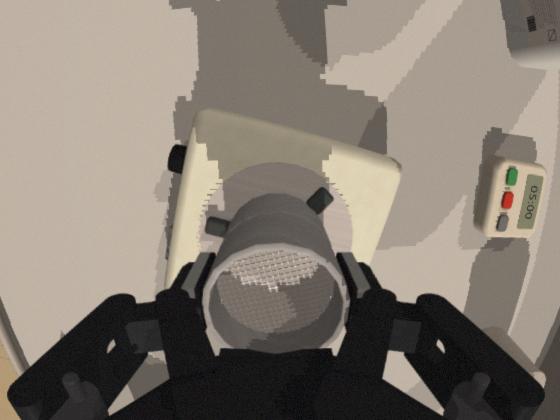

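The fine sieve's rim is at (277,310), home on the pan and held level. I'll release it, check, then look at the middle sieve.

```bash
python3 - <<'E'
from h import *
command_gripper(.085); p=sense()["position"]; move_l([p[0],p[1],.108+.15],feed=.2); sleep(.15)
check([.5599,-.0114],.108)
m=[.6237,-.2428]; move_l([m[0],m[1],.23],feed=.3); sleep(.2)
c=check(m,.060,"w_mid"); s=sense(); print(s["position"],s["time_s"])
E
```

```text
rim [ 0.5596 -0.0115] z 0.1066 tilt deg [0.12 0.36] r 0.0288 902
rim [ 0.6247 -0.2433] z 0.0587 tilt deg [-0.    0.07] r 0.0288 757
[ 0.62402586 -0.24103383  0.23038439] 13.3833
```

```bash
python3 - <<'E'
from h import *
off,foot=pick([.6247,-.2433],.040)
place([.5597,-.0115],off,foot,.108,.06)
command_gripper(.085); p=sense()["position"]; move_l([p[0],p[1],.160+.15],feed=.2); sleep(.15)
check([.5597,-.0115],.160,"w_after2")
m=[.4426,-.2619]; move_l([m[0],m[1],.30],feed=.3); move_l([m[0],m[1],.222],feed=.2); sleep(.2)
check(m,.072); s=sense(); print(s["position"],s["time_s"])
E
```

```text
grip gap 0.05592233993847585 F 53.52018347941339 z 0.0393695886669292 off [ 0.     -0.0001]
lifted gap 0.05604824575194771 F 53.34520725533366 dW [-0.5  0.1 -1.5] t 17.7917
pre [-0.0008  0.0006  0.0131]
hit True z-home -0.0001 xy [-0.0003  0.0001] W [-0.4  1.2  4.8] tq [0.03 0.15 0.02] t 20.925
rim [ 0.5594 -0.0114] z 0.1586 tilt deg [0.3  0.42] r 0.0287 898
rim [ 0.4434 -0.2625] z 0.0706 tilt deg [0.11 0.38] r 0.0288 879
[ 0.44331269 -0.26219095  0.22319717] 24.4
```

View pics/w_after2.png

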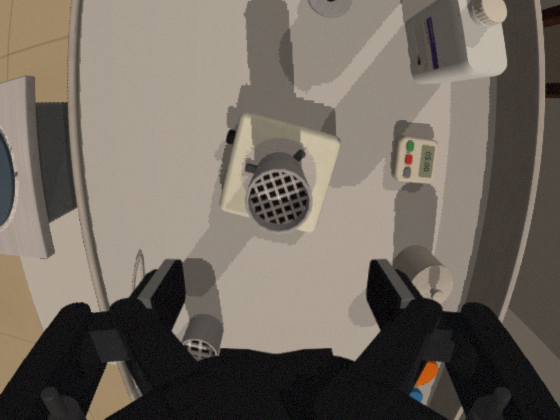

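The middle sieve is seated with its rim at (279,197), and the column looks straight. Next is the coarse sieve.

```bash
python3 - <<'E'
from h import *
off,foot=pick([.4434,-.2625],.046)
place([.5595,-.0114],off,foot,.160,.06)
command_gripper(.085); p=sense()["position"]; move_l([p[0],p[1],.224+.12],feed=.2); sleep(.15)
check([.5595,-.0114],.224)
m=[.6241,.2218]; move_l([m[0],m[1],.33],feed=.3); move_l([m[0],m[1],.19],feed=.2); sleep(.2)
p,d,W=wrist("w_lid"); s=sense(); print(s["position"],s["time_s"])
q=pts(W,m,.05,.008,.024); cc,r=circle(q[:,:2]); k=pts(W,m,.04,.047,.064); kc,kr=circle(k[:,:2],.009)
print("disc",cc.round(4),np.median(r),np.median(q[:,2]),"knob",kc.round(4),np.median(kr),np.median(k[:,2]),len(k))
E
```

```text
grip gap 0.057894883114375635 F 52.52741686999798 z 0.046715909886307576 off [0.     0.0001]
lifted gap 0.057316717964753974 F 53.53264281526208 dW [-0.9  0.  -1.4] t 28.3333
pre [-0.0007  0.0005  0.0129]
hit True z-home -0.0 xy [-0.0001  0.0001] W [-1.1 -0.1  5.3] tq [ 0.05  0.12 -0.02] t 31.875
rim [ 0.5593 -0.0111] z 0.2225 tilt deg [0.06 0.36] r 0.0286 1080
[0.62465175 0.22195025 0.19125954] 35.4083
disc [0.6249 0.2221] 0.02866979741319066 0.014799685227966264 knob [0.6248 0.222 ] 0.00874399785187669 0.05247632688168169 357
```

View pics/w_lid.png

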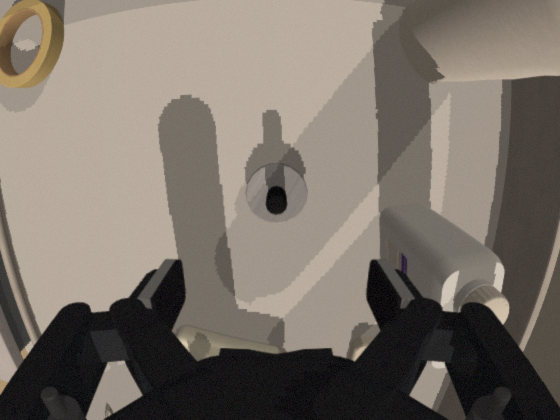

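The lid is at (277,192) with its knob upright. The bottle stands at (440,250), so I'll check its clearance first, then pick the lid up with a narrower opening.

```bash
python3 - <<'E'
from h import *
p,d,W=wrist(); q=pts(W,[.76,.16],.12,.03,.16); print("bottle min x,y",np.percentile(q,1,axis=0).round(3),np.percentile(q,99,axis=0).round(3))
near=np.percentile(q[:,0],1)
if near>.69:
    command_gripper(.045)
    off,foot=pick([.6249,.2221],.047,open_=.045,N=50)
    place([.5594,-.0112],off,foot,.224,.06)
    wrist("w_lidplace")
E
```

```text
bottle min x,y [0.73  0.125 0.032] [0.781 0.212 0.157]
grip gap 0.016659268318684174 F 48.73740613460541 z 0.0462808573437255 off [0.     0.0002]
lifted gap 0.016476953950257143 F 48.71211647987366 dW [ 1.9  0.4 -1.3] t 40.0083
pre [-0.0008 -0.0002  0.013 ]
hit True z-home -0.0001 xy [-0.0001 -0.0001] W [-0.5  0.3  4.9] tq [-0.01  0.04  0.02] t 43.7333
```

```bash
python3 - <<'E'
from h import *
command_gripper(.045); p=sense()["position"]; move_l([p[0],p[1],.40],feed=.2); sleep(.15)
check([.5594,-.0112],.232)
move_l([.45,.30,.40],feed=.3); sleep(.3)
p,d=camera("scene"); cv2.imwrite("pics/scene_end.png",p[:,:,::-1])
p,d=camera("top"); cv2.imwrite("pics/top_end.png",p[:,:,::-1]); print(sense()["time_s"])
E
```

```text
rim [ 0.5593 -0.0111] z 0.2305 tilt deg [-0.15 -0.42] r 0.0287 2599
46.8583
```

View pics/scene_end.png

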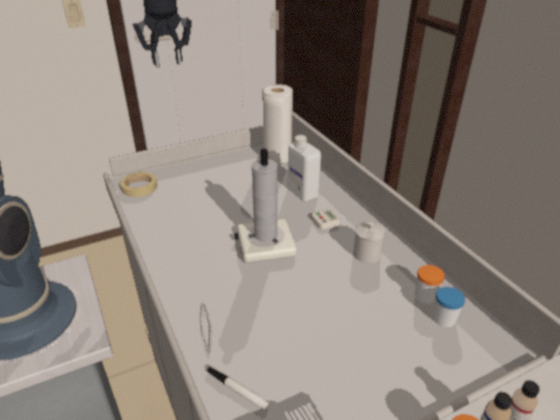

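The scene view shows the full column standing straight on the shaker, from the base at (265,240) to the knob at (264,157). The timer, bottle and pot are where they started, and the arm is clear.

```bash
python3 -c "
from rig import *
print(finish_job())"
```

```text
the job is handed in; nothing more can be done
None
```

The sieve column is built on the shaker (pan, fine, middle, coarse, lid), each piece measured level and fully home, the bystanders undisturbed, and the job was handed in at about 47 s.

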